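# Release the ratchet stop on the striker shelf and push it back

## Task

Make room on the marble striker shelf: press the ribbed end of the red rocker on top of the blue sliding stop fully down, which frees the ratchet, then push the stop all the way back along its steel bar until it meets the end post. Only touch and push, with nothing pinched or lifted; the rocker stays pressed down, and the loose striker, coin, puck and brass cap penned between the jaws stay where they lie.

Things in the scene. Friction and masses are not known exactly. Their poses are not given: they have to be found in the camera images.
- shelf: fixed marble slab, 200 (x) by 520 mm (y), top 140 mm above the work surface; red bin below juts out to x = 190 mm. Origin on the work surface under the slab's centre; z up, turned only about z. Steel ratchet bar along y at x = 0, 22 mm wide, 20 mm above the slab. Dark fixed jaw at y = -215 mm, 120 wide, 60 high; dark end post at y = +192 to +206 mm, 60 wide, 34 high
- jaw (a joint): travel (m) of the blue sliding stop along the shelf's +y, away from the fixed jaw: 0 to 0.200; 0.200 = fully back, housing against the end post. It slides with 1 to 4 N of drag and stays where left. With the ratchet engaged it has at most about 12 mm of slack that way, then locks
- jaw_face (a point): middle of the face of the stop's upright blue plate that looks to the shelf's -y (to the fixed jaw): push here towards +y. 58 mm above the slab; axes as the shelf's. Plate 120 mm wide (x), 12 thick (y), from 3 to 83 mm above the slab. Behind it (+y) a housing 50 mm wide, 34 high reaches to 86 mm from this face and carries the rocker
- release (a joint): angle (rad) of the red rocker on top of the stop's housing: 0 = ribbed end up, ratchet engaged; 0.36 = ribbed end down, ratchet free. Its pivot is stiff: it takes 4 to 6 N on the ribbed end, moves with the finger and stays where it is left; the ratchet is free from about 0.28 up
- press_pad (a point): on the upper face of the rocker's ribbed end, 22 mm from the pivot and 73 mm from the jaw_face plane towards the shelf's +y: press straight down here. Rocker 38 mm wide (x), 60 long (y), 6 thick; this point starts 51 mm above the slab and goes down 8 mm to a firm stop. Axes tilt with the rocker (x as the shelf's)
- striker: loose grey striker, disc 41 mm across, 10 mm thick, lying flat on the slab between the fixed jaw and the sliding stop; origin at the centre of its underside. Leave it alone
- pink_coin: loose faded pink carrom coin, 31 mm across, 9 mm thick, lying flat between the jaws; origin at the centre of its underside. Leave it alone
- wood_puck: loose wooden coin puck, 35 mm across, 12 mm thick, lying flat between the jaws; origin at the centre of its underside. Leave it alone
- brass_cap: loose brass corner cap, 30 x 30 mm, 19 mm high, standing between the jaws; origin at the centre of its underside. Leave it alone

How it is judged:
On the way, in this order (a step that is already met when the one before it is completed fails the run):
1. the rocker is pressed down while the stop is still where it stood (within 15 mm) (value of joint release above 0.28 rad and distance of jaw_face from where it was at the start of the episode below 0.015 m), for 0.1 s.
2. the stop is fully back along its bar (value of joint jaw above 0.194 m), for 0.2 s.
At the end, for the whole second after the job is handed in: the stop is at rest within 6 mm of its full travel, the rocker is still pressed down (above 0.28 rad), and each loose piece is within 12 mm of where it lay (value of joint jaw above 0.194 m and velocity of joint jaw between -0.01 and 0.01 m/s and value of joint release above 0.28 rad and distance of each of striker, pink_coin, wood_puck, brass_cap from where it was at the start of the episode below 0.012 m); the robot touches nothing.
It fails at once if a loose piece (striker, coin, puck or brass cap) is moved or lifted by more than 12 mm (distance of any of striker, pink_coin, wood_puck, brass_cap from where it was at the start of the episode above 0.012 m).
It fails at once if the stop's plate is straddled between the fingers, as for a pinch (y of the grasp point in the frame of jaw_face between 0.001 and 0.011 m and x of the grasp point in the frame of jaw_face between -0.06 and 0.06 m and z of the grasp point in the frame of jaw_face below 0.018 m).
It fails at once if the rocker is straddled between the fingers, as for a pinch (x of the grasp point in the frame of press_pad between -0.019 and 0.019 m and y of the grasp point in the frame of press_pad between -0.05 and 0.008 m and z of the grasp point in the frame of press_pad below -0.002 m).
It also fails if it takes over 45 s, if anything falls off the work surface, if the arm or the gripper's body presses on something with over 40 N, if the wrist force passes 120 N, or if a joint passes its speed limit or range.

## Robot

A 6-joint arm with a two-finger parallel gripper is mounted at the origin on the work surface. World frame = base frame: x ahead of the robot, y to its left, z up, the work surface at z = 0. Lengths are in m, angles in rad, forces in N, time in s.
With the tool pointing down it reaches from about 0.225 to 0.875 m from the base axis. Payload 3.4 kg.
Tool frame: the origin (TCP) lies at the very end of the fingers, on their centre line; the grasp point (between the pads) lies 19 mm behind it; z points along the fingers, y is the line along which they close (so a half turn about z gives the same grasp; the last joint's range is limited). The gripper opens to 85 mm and grips with 20 to 120 N. Pads are 22 mm wide; open, the fingers measure 114 mm over their backs; the gripper's body (76 mm by 85 mm) begins 54 mm behind the grasp point. The pads swing forward as they close: fully open they stand 13 mm farther back than shut.
Start: joints at [1.123, 0.276, 1.505, -0, 1.361, -0.121], TCP at [0.185, 0.545, 0.231] pointing down, gripper open.
Joint ranges: [-2.89, 2.89], [-0.75, 2.08], [0.22, 2.7], [-1.18, 4.32], [0.11, 2.71], [-2.7, 2.7]. Speed limits (rad/s): [2.57, 2.57, 3.14, 3.14, 3.14, 3.14].

## Interface

Orientations are given as a unit quaternion [w, x, y, z].
In Python, from rig import get_state, optics, sign_off gives the robot as it stands.
- The arm moves only by the tool send_rows, never from a script. Its argument "increments" is a list of rows, each an object with "gripper": the gripper's target within -1 to 1 (shut at 1, half-way at 0, fully open at -1); "linear": the shift along the world's x, y, z in m, a list of three; "delta_rot": the turn, a rotation vector about the world's x, y, z in rad, a list of three. In form: [{"gripper": gripper, "linear": [dx, dy, dz], "delta_rot": [rx, ry, rz]}, ...]. A call has 1 to 8 rows; each row is the pose to reach, as a shift and turn from the pose commanded when the call began; what a row does not reach only later rows make up. A row lasts 1/10 s, in which the tool goes at most 50 mm and 8.59 degrees, less where a joint would pass 70% of its speed; a pose out of reach is approached as far as the arm can. A call with a gripper value outside its range is refused whole. The fingers move at their own pace and stop on an object; "newtons" is the grip in N (left out, the last holds). Time passes only in rows, so rows that repeat a pose let the fingers close. It gives the time, the measured TCP pose, the force, the opening and the grip force at its end, in the units of the state.
- get_state(): the state, without advancing time (a new reading comes with each control period).
- optics.get_image(name): name is "scene" or "top"; returns a dict with "pixels" (480x640x3 uint8, blue, green, red), "K" (3x3 intrinsics, pixels), "k1" (the pictures are not rectified: a ray, as slopes to the right and down, at radius r is drawn at 1 + k1 r^2 times it, then the intrinsics apply), "rvec" (rotation vector, rad) and "tvec" (3), from world to camera coordinates, as OpenCV has them. Camera axes: x right, y down, z forward; pixel columns grow to the right and rows downward; lengths in m; the calibration is good to about 2 mm. A picture is of the moment at which its call begins. There is no depth.
- sign_off(): hands the job in; it is judged then, once.
The state is a dict: "clock": time; "qpos": joint angles; "qd": joint speeds; "effort": joint torques, N m; "position": TCP position; "ee_rot": TCP orientation; "contact_force": force on the tool from outside, world axes, zero at the start; "moment": the same for the moment, N m; "width": finger opening in m; "gripper_force": force on a finger pad.
Only numpy, scipy, OpenCV 4.12 (cv2) and the standard library are available. Lean on these libraries where they do the work, as an engineer would, in place of code of your own. Each camera call takes 0.05 s, during which the arm holds its last target. There are 200 camera calls.

## Working session

There is one attempt and no reset: what is moved stays moved. The work goes in short steps, Python scripts to look and compute and a tool call to move; the robot and the scene stay as the last step left them, time stands still between calls to the robot, and variables do not carry over. Pictures are saved under pics/ and viewed, at most 10 in all, crops included, and the job is handed in when it is done.

Besides the shell and the picture viewer there is one more tool, called after "Request:" as name(argument=value, ...), one argument or row to a line, values as JSON. send_rows: Moves the arm, as the interface text tells. Its arguments: {"type":"object","properties":{"increments":{"type":"array"},"newtons":{"type":"number"}},"required":["increments"]}

```bash
mkdir -p pics; python3 - <<'E'
from rig import get_state, optics
import cv2, pickle
d={}
for n in("scene","top"):
    d[n]=optics.get_image(n); cv2.imwrite(f"pics/{n}0.png",d[n]["pixels"])
    print(n,d[n]["K"],d[n]["k1"],d[n]["rvec"],d[n]["tvec"])
pickle.dump(d,open("im0.pkl","wb"))
print(get_state())
E
```

```text
scene [[540.51214342   0.         320.8043312 ]
 [  0.         540.51214342 247.71049573]
 [  0.           0.           1.        ]] -0.153572019155311 [ 2.20643288  1.07283879 -0.42309516] [-0.2864855  -0.3032336   1.08139655]
top [[466.52338147   0.         318.02486298]
 [  0.         466.52338147 242.27367551]
 [  0.           0.           1.        ]] 0.016761795171000658 [ 2.07975327 -2.14367617  0.19248437] [-0.07212452  0.58381047  0.67361144]
{'clock': 0.1, 'qpos': array([ 1.12301413e+00,  2.76549059e-01,  1.50602355e+00, -2.97711585e-05,
        1.36067943e+00, -1.21014196e-01]), 'qd': array([-1.68638265e-03,  5.06042209e-04, -2.31595663e-03,  6.92625736e-04,
        4.13992975e-04, -8.28765441e-05]), 'effort': array([ 1.47941781e-03, -4.17699802e+01, -2.46406353e+01, -1.86780821e-04,
        5.89715215e-03, -7.95378867e-06]), 'position': array([0.18438313, 0.54413813, 0.23050955]), 'ee_rot': array([-2.18824409e-04,  1.62654935e-01,  9.86682666e-01, -8.00449412e-04]), 'contact_force': array([ 0.62298859,  0.36976303, -0.46119554]), 'moment': array([-0.04854217,  0.03145822,  0.01616026]), 'gripper_force': 0.0, 'width': 0.08569632353905968}
```

View pics/scene0.png

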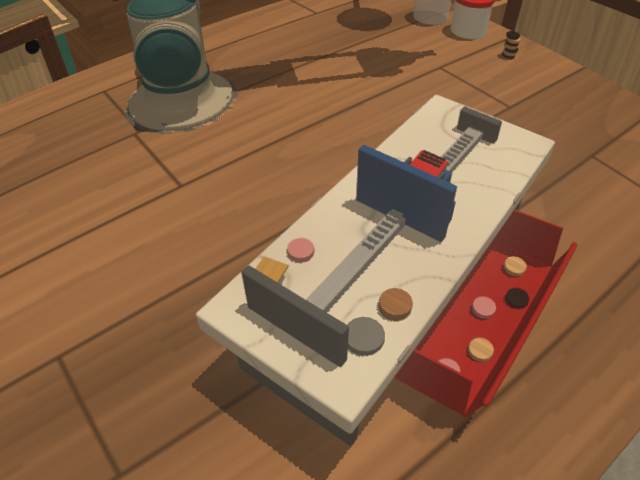

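View pics/top0.png

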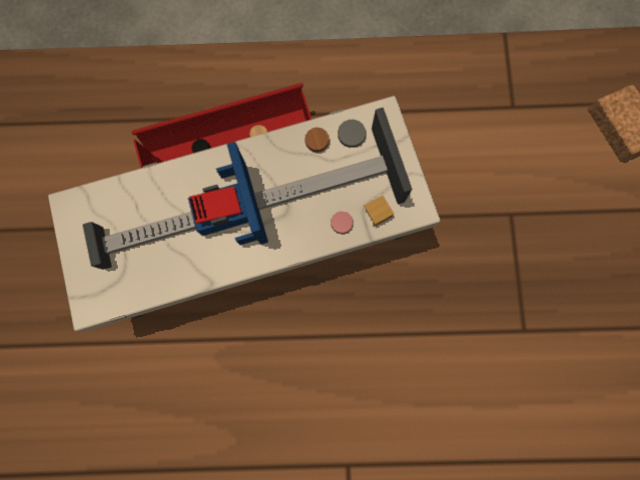

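The scene view shows the fixed jaw at the near left (295,315), the blue stop at (405,190), the red rocker at (430,163) and the end post at (480,125). In the top view, the slab corners are near (49,195), (396,97), (439,222) and (75,330). The stop plate is at (248,195), the ribs at (199,207) and the post at (97,245). I'll fit the pose next.

```bash
cat > h.py <<'E'
import numpy as np, cv2, pickle
def proj(P,im):
    P=np.asarray(P,float).reshape(-1,3)
    return cv2.projectPoints(P,im["rvec"],im["tvec"],im["K"],np.array([im["k1"],0,0,0,0.]))[0].reshape(-1,2)
def world(p,s):
    p=np.asarray(p,float).reshape(-1,3); c,n=np.cos(s[2]),np.sin(s[2])
    return np.c_[s[0]+c*p[:,0]-n*p[:,1], s[1]+n*p[:,0]+c*p[:,1], p[:,2]]
def ray_at_z(px,im,z):
    u=cv2.undistortPoints(np.array([[px]],float),im["K"],np.array([im["k1"],0,0,0,0.]))[0,0]
    R=cv2.Rodrigues(np.asarray(im["rvec"]))[0]; C=-R.T@np.ravel(im["tvec"]); d=R.T@np.array([u[0],u[1],1])
    return C+d*(z-C[2])/d[2]
E
cat > fit.py <<'E'
from h import *
from scipy.optimize import least_squares
d=pickle.load(open("im0.pkl","rb"))
C=[(-.1,-.26,.14),(.1,-.26,.14),(.1,.26,.14),(-.1,.26,.14)]
obs={"top":[(439,222),(396,97),(49,195),(75,330)],"scene":[(198,318),(352,424),(553,146),(437,95)]}
f=lambda s:np.concatenate([(proj(world(C,s),d[n])-obs[n]).ravel() for n in obs])
c=np.mean([ray_at_z(p,d["top"],.14) for p in obs["top"]],0); a=[ray_at_z(p,d["top"],.14) for p in obs["top"]]
v=a[3]-a[0]; r=least_squares(f,[c[0],c[1],np.arctan2(-v[0],v[1])],loss="soft_l1")
s=r.x; print(s,f(s).round(1).reshape(-1,2).tolist())
for n in obs:
    r1=least_squares(lambda s:(proj(world(C,s),d[n])-obs[n]).ravel(),s); print(n,r1.x)
np.save("s.npy",s)
def tl(px,n,z):
    w=ray_at_z(px,d[n],z)-[s[0],s[1],0]; c,k=np.cos(s[2]),np.sin(s[2]); return (c*w[0]+k*w[1],-k*w[0]+c*w[1])
print("rocker ribs",tl((199,207),"top",.19),"postbase",tl((97,245),"top",.174))
for n,b,k in(("top",(60,110,290,290),3),("scene",(340,80,520,240),4)):
    im=d[n]["pixels"][b[1]:b[3],b[0]:b[2]]; cv2.imwrite(f"pics/c_{n}.png",cv2.resize(im,None,fx=k,fy=k,interpolation=cv2.INTER_CUBIC))
E
python3 fit.py
```

```text
[0.61976883 0.01339467 0.26447735] [[3.0, -2.3], [-0.1, -3.8], [-1.1, -2.0], [-0.2, 0.2], [-4.3, -3.8], [-0.1, -0.1], [3.3, -4.6], [-1.6, -1.2]]
top [0.61718686 0.01401055 0.25945884]
scene [0.62173157 0.01287056 0.26694133]
rocker ribs (np.float64(-0.0001950769108494954), np.float64(0.05019663820307915)) postbase (np.float64(-0.005559415830070448), np.float64(0.19402922110091395))
```

View pics/c_top.png

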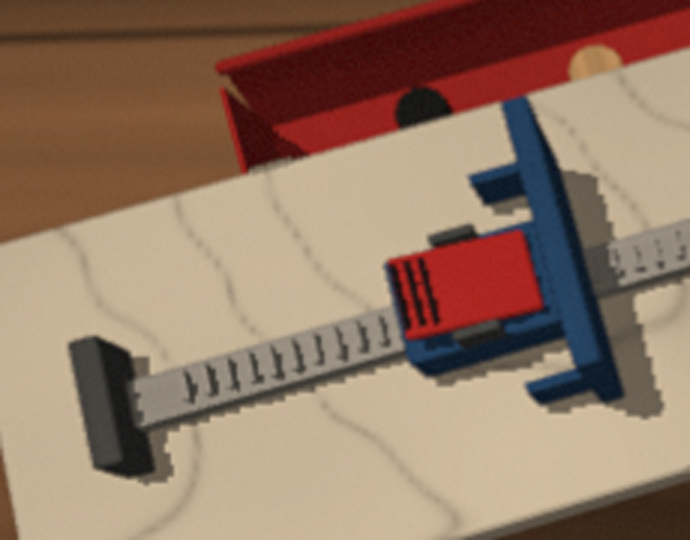

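View pics/c_scene.png

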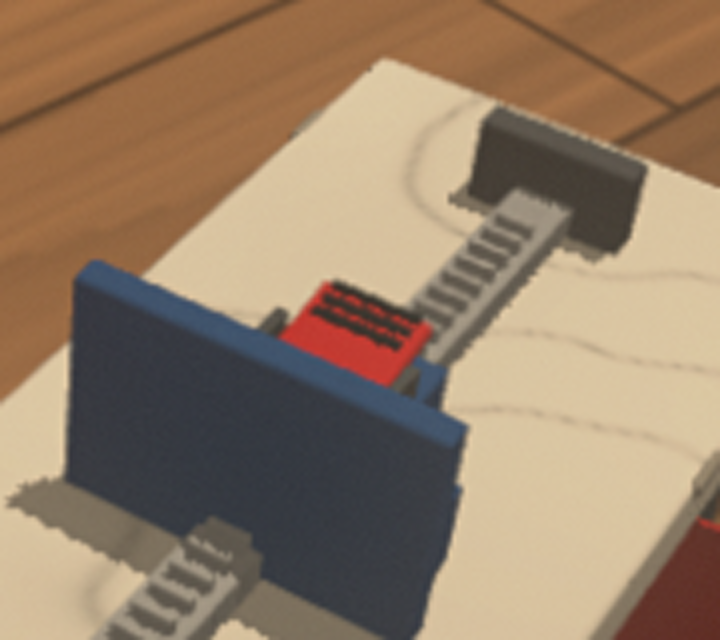

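```bash
cat > fit2.py <<'E'
from h import *
from scipy.optimize import least_squares
d=pickle.load(open("im0.pkl","rb"))
# (cam, px, local x, y, z, moves with stop)
O=[("scene",(358.8,150),-.06,0,.223,1),("scene",(455.5,190),.06,0,.223,1),
("top",(83.3,224.3),.03,.206,.174,0),("top",(92.7,222.3),.03,.192,.174,0),("top",(91,265.7),-.03,.206,.174,0),
("scene",(461.8,110),-.03,.192,.174,0),("scene",(500,124.5),.03,.192,.174,0),
("top",(235,186.7),.019,.021,.1815,1),("top",(241,212.3),-.019,.021,.1815,1),("top",(189.3,196.7),.019,.081,.1925,1),("top",(196,223.3),-.019,.081,.1925,1),
("scene",(423,150.8),-.019,.081,.1925,1),("scene",(448.8,161.3),.019,.081,.1925,1),
("top",(439,222),-.1,-.26,.14,0),("top",(396,97),.1,-.26,.14,0),("top",(49,195),.1,.26,.14,0),("top",(75,330),-.1,.26,.14,0),
("scene",(437,95),-.1,.26,.14,0),("scene",(553,144),.1,.26,.14,0)]
def f(q): return np.concatenate([proj(world([(o[2],o[3]+o[5]*q[3],o[4])],q),d[o[0]])[0]-o[1] for o in O])
q=least_squares(f,[.62,.0134,.264,-.023],loss="soft_l1").x
print(q); 
for o,e in zip(O,f(q).reshape(-1,2).round(1)): print(o[0],o[2:5],e)
np.save("q.npy",q)
print("pad",world([(0,q[3]+.073,.191)],q),"face",world([(0,q[3],.198)],q),"+y",-np.sin(q[2]),np.cos(q[2]))
for n in d:
    im=d[n]["pixels"].copy()
    def dl(P):
        for a in proj(world(P,q),d[n]): cv2.circle(im,tuple(int(round(v*16)) for v in a),24,(0,255,0),-1,shift=4)
    y=q[3]
    dl([(x,Y,.14) for x in(-.1,.1) for Y in(-.26,.26)]); dl([(x,y+t,.223) for x in(-.06,.06) for t in(0,.012)]); dl([(0,y+.073,.191)])
    dl([(x,-.215,.2) for x in (-.06,.06)])
    b=(40,80,450,340) if n=="top" else (190,80,570,440)
    cv2.imwrite(f"pics/o_{n}.png",cv2.resize(im[b[1]:b[3],b[0]:b[2]],None,fx=1.6,fy=1.6))
a=cv2.imread("pics/o_top.png");b=cv2.imread("pics/o_scene.png");
E
python3 fit2.py
```

```text
[ 0.61816311  0.01378274  0.25953659 -0.02230796]
scene (-0.06, 0, 0.223) [-1.4 -1.9]
scene (0.06, 0, 0.223) [-3.2  1.1]
top (0.03, 0.206, 0.174) [-1.  -1.4]
top (0.03, 0.192, 0.174) [ 0.  -2.4]
top (-0.03, 0.206, 0.174) [0.1 0.1]
scene (-0.03, 0.192, 0.174) [-2.  -0.3]
scene (0.03, 0.192, 0.174) [-1.2  0.8]
top (0.019, 0.021, 0.1815) [-0.4 -1.2]
top (-0.019, 0.021, 0.1815) [ 0.8 -0.2]
top (0.019, 0.081, 0.1925) [-1. -1.]
top (-0.019, 0.081, 0.1925) [-0.9 -0.4]
scene (-0.019, 0.081, 0.1925) [-1.6 -2.7]
scene (0.019, 0.081, 0.1925) [ 0.1 -1.3]
top (-0.1, -0.26, 0.14) [ 2.8 -0.2]
top (0.1, -0.26, 0.14) [ 0.3 -2.1]
top (0.1, 0.26, 0.14) [-1.3 -1.8]
top (-0.1, 0.26, 0.14) [-1.1  0.6]
scene (-0.1, 0.26, 0.14) [-1.3 -1.5]
scene (0.1, 0.26, 0.14) [ 3.3 -2.7]
pad [[0.60515387 0.06277705 0.191     ]] face [[ 0.62388806 -0.00777811  0.198     ]] +y -0.25663268749278867 0.9665090086027283
```

View pics/o_top.png

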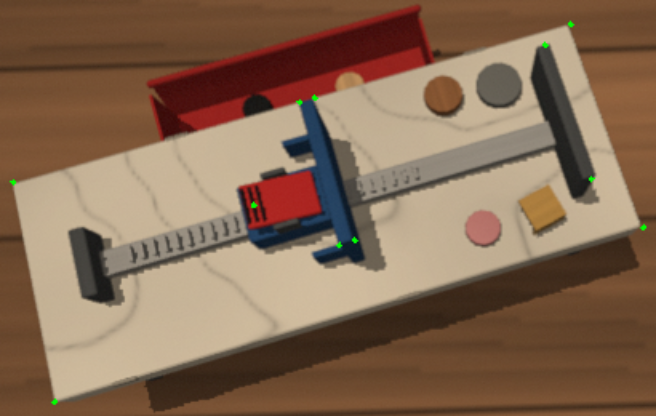

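The fit is consistent to about 2–3 px: the pad is at (0.605, 0.063, 0.191) and the stop needs about 128 mm of travel. Next I'll shut the gripper and move above the ribbed end.

Request:
send_rows(
  increments=[
    {"gripper": 1, "linear": [0.05, -0.057, 0.03], "delta_rot": [0, 0, -0.12]},
    {"gripper": 1, "linear": [0.08, -0.09, 0.05], "delta_rot": [0, 0, -0.25]},
    {"gripper": 1, "linear": [0.11, -0.125, 0.05], "delta_rot": [0, 0, -0.37]},
    {"gripper": 1, "linear": [0.14, -0.16, 0.05], "delta_rot": [0, 0, -0.5]},
    {"gripper": 1, "linear": [0.17, -0.194, 0.05], "delta_rot": [0, 0, -0.62]},
    {"gripper": 1, "linear": [0.2, -0.228, 0.05], "delta_rot": [0, 0, -0.74]},
    {"gripper": 1, "linear": [0.23, -0.262, 0.05], "delta_rot": [0, 0, -0.86]},
    {"gripper": 1, "linear": [0.26, -0.296, 0.05], "delta_rot": [0, 0, -0.985]},
  ],
)

```text
clock: 0.9
position: [0.4439, 0.2485, 0.2811]
ee_rot: [-0.0, 0.612, 0.791, -0.0]
contact_force: [0.2, 0.0, -1.3]
width: 0.0001
gripper_force: 0.0
```

Request:
send_rows(
  increments=[
    {"gripper": 1, "linear": [0.03, -0.034, 0], "delta_rot": [0, 0, 0]},
    {"gripper": 1, "linear": [0.06, -0.068, 0], "delta_rot": [0, 0, 0]},
    {"gripper": 1, "linear": [0.09, -0.102, 0], "delta_rot": [0, 0, 0]},
    {"gripper": 1, "linear": [0.12, -0.137, -0.01], "delta_rot": [0, 0, 0]},
    {"gripper": 1, "linear": [0.15, -0.17, -0.02], "delta_rot": [0, 0, 0]},
    {"gripper": 1, "linear": [0.16, -0.182, -0.03], "delta_rot": [0, 0, 0]},
    {"gripper": 1, "linear": [0.16, -0.182, -0.04], "delta_rot": [0, 0, 0]},
    {"gripper": 1, "linear": [0.16, -0.182, -0.04], "delta_rot": [0, 0, 0]},
  ],
)

```text
clock: 1.7
position: [0.6011, 0.0691, 0.2391]
ee_rot: [-0.003, 0.61, 0.792, -0.001]
contact_force: [-0.5, -0.3, -0.6]
width: -0.0001
gripper_force: 0.0
```

```bash
cat > look.py <<'E'
import sys
from h import *
from rig import get_state, optics
o=[]
for n,b in(("top",(120,110,320,290)),("scene",(330,60,530,240))):
    m=optics.get_image(n)["pixels"]; o.append(cv2.resize(m[b[1]:b[3],b[0]:b[2]],None,fx=2,fy=2,interpolation=cv2.INTER_CUBIC))
cv2.imwrite(f"pics/{sys.argv[1]}.png",np.hstack(o)); s=get_state(); print(s["position"],s["ee_rot"],s["contact_force"])
E
python3 look.py a1
```

```text
[0.60179604 0.06983418 0.24129423] [-7.31183135e-04  6.09250476e-01  7.92977504e-01 -3.18835428e-05] [ 1.33525374  0.44383814 -0.06518036]
```

View pics/a1.png

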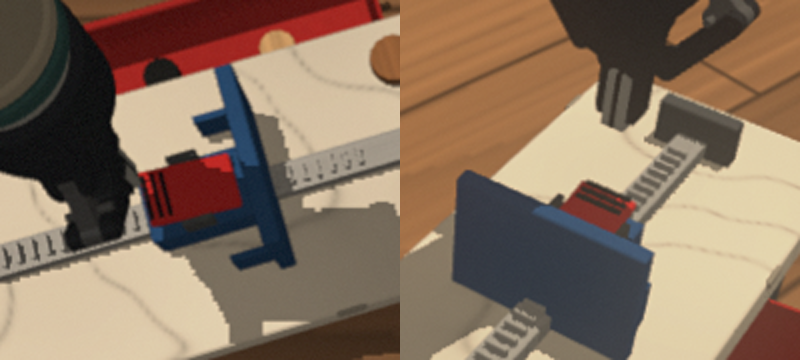

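The top half shows the fingertips near crop (95,240), left of the rocker because of their height. The scene half shows the tip near crop (615,125). I'll check both against projection.

```bash
python3 - <<'E'
from h import *
d=pickle.load(open("im0.pkl","rb"))
for P in([.6018,.0698,.2413],[.6052,.0628,.191]): print(proj(P,d["top"]),proj(P,d["scene"]))
E
```

```text
[[180.61822137 199.39097903]] [[439.62324096 120.17095697]]
[[197.99826055 207.75570694]] [[431.74032009 158.28126683]]
```

Request:
send_rows(
  increments=[
    {"gripper": 1, "linear": [0.002, -0.003, -0.015], "delta_rot": [0, 0, 0]},
    {"gripper": 1, "linear": [0.002, -0.003, -0.03], "delta_rot": [0, 0, 0]},
    {"gripper": 1, "linear": [0.002, -0.003, -0.04], "delta_rot": [0, 0, 0]},
    {"gripper": 1, "linear": [0.002, -0.003, -0.042], "delta_rot": [0, 0, 0]},
    {"gripper": 1, "linear": [0.002, -0.003, -0.042], "delta_rot": [0, 0, 0]},
  ],
)

```text
clock: 2.3
position: [0.6048, 0.066, 0.1998]
ee_rot: [0.0, 0.609, 0.793, 0.0]
contact_force: [0.5, 0.3, 0.2]
width: -0.0
gripper_force: 0.0
```

Request:
send_rows(
  increments=[
    {"gripper": 1, "linear": [0, 0, -0.004], "delta_rot": [0, 0, 0]},
    {"gripper": 1, "linear": [0, 0, -0.007], "delta_rot": [0, 0, 0]},
    {"gripper": 1, "linear": [0, 0, -0.009], "delta_rot": [0, 0, 0]},
    {"gripper": 1, "linear": [0, 0, -0.011], "delta_rot": [0, 0, 0]},
    {"gripper": 1, "linear": [0, 0, -0.013], "delta_rot": [0, 0, 0]},
    {"gripper": 1, "linear": [0, 0, -0.014], "delta_rot": [0, 0, 0]},
    {"gripper": 1, "linear": [0, 0, -0.014], "delta_rot": [0, 0, 0]},
  ],
)

```text
clock: 3.0
position: [0.6054, 0.0655, 0.186]
ee_rot: [0.0, 0.61, 0.793, 0.001]
contact_force: [-1.6, 1.3, 5.8]
width: 0.0003
gripper_force: 2.7
```

Contact made, at about 6 N. I'll press on in small steps to the firm stop.

Request:
send_rows(
  increments=[
    {"gripper": 1, "linear": [0, 0, -0.001], "delta_rot": [0, 0, 0]},
    {"gripper": 1, "linear": [0, 0, -0.002], "delta_rot": [0, 0, 0]},
    {"gripper": 1, "linear": [0, 0, -0.002], "delta_rot": [0, 0, 0]},
  ],
)

```text
clock: 3.3
position: [0.6055, 0.0654, 0.1843]
ee_rot: [0.001, 0.61, 0.792, 0.001]
contact_force: [-0.9, 2.1, 5.8]
width: -0.0
gripper_force: 3.2
```

Request:
send_rows(
  increments=[
    {"gripper": 1, "linear": [0, 0, -0.001], "delta_rot": [0, 0, 0]},
    {"gripper": 1, "linear": [0, 0, -0.001], "delta_rot": [0, 0, 0]},
  ],
)

```text
clock: 3.5
position: [0.6055, 0.0653, 0.1835]
ee_rot: [0.001, 0.61, 0.792, 0.001]
contact_force: [-1.7, 2.4, 7.8]
width: 0.0006
gripper_force: 3.7
```

Request:
send_rows(
  increments=[
    {"gripper": 1, "linear": [0, 0, -0.001], "delta_rot": [0, 0, 0]},
    {"gripper": 1, "linear": [0, 0, -0.002], "delta_rot": [0, 0, 0]},
    {"gripper": 1, "linear": [0, 0, -0.002], "delta_rot": [0, 0, 0]},
  ],
)

```text
clock: 3.8
position: [0.6056, 0.0651, 0.1832]
ee_rot: [0.001, 0.61, 0.793, 0.001]
contact_force: [-3.4, 1.5, 14.9]
width: -0.0002
gripper_force: 7.3
```

That is the firm stop: z is 0.183 as expected and the force is at 15 N. Now I'll lift off and hop over the plate.

Request:
send_rows(
  increments=[
    {"gripper": 1, "linear": [0, 0, 0.02], "delta_rot": [0, 0, 0]},
    {"gripper": 1, "linear": [0, 0, 0.05], "delta_rot": [0, 0, 0]},
    {"gripper": 1, "linear": [0, 0, 0.08], "delta_rot": [0, 0, 0]},
    {"gripper": 1, "linear": [0.006, -0.024, 0.09], "delta_rot": [0, 0, 0]},
    {"gripper": 1, "linear": [0.015, -0.056, 0.09], "delta_rot": [0, 0, 0]},
    {"gripper": 1, "linear": [0.024, -0.088, 0.09], "delta_rot": [0, 0, 0]},
    {"gripper": 1, "linear": [0.03, -0.112, 0.09], "delta_rot": [0, 0, 0]},
    {"gripper": 1, "linear": [0.03, -0.112, 0.09], "delta_rot": [0, 0, 0]},
  ],
)

```text
clock: 4.6
position: [0.6357, -0.0507, 0.2692]
ee_rot: [0.001, 0.611, 0.791, -0.001]
contact_force: [-0.7, -0.9, -1.0]
width: 0.0003
gripper_force: 0.0
```

```bash
python3 look.py a2
```

```text
[ 0.63488917 -0.04728778  0.26949513] [-6.30437399e-04  6.10421610e-01  7.92076376e-01 -2.74528689e-04] [-0.50087241  0.3000584   0.19459483]
```

View pics/a2.png

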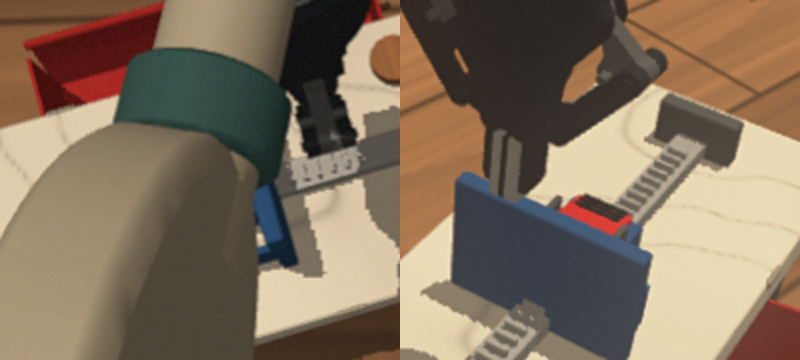

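```bash
python3 - <<'E'
from h import *
d=pickle.load(open("im0.pkl","rb")); q=np.load("q.npy")
for n in d:
    R=cv2.Rodrigues(d[n]["rvec"])[0]; print(n,"cam",-R.T@d[n]["tvec"], proj([.6349,-.0473,.2695],d[n]))
w=np.array([.6349-q[0],-.0473-q[1]]);c,s=np.cos(q[2]),np.sin(q[2]);print(c*w[0]+s*w[1],-s*w[0]+c*w[1]-q[3])
E
```

```text
scene cam [ 0.92781188 -0.35339665  0.59809612] [[386.52386498 153.53703109]]
top cam [ 0.43897963 -0.09800378  0.77296904] [[276.27968335 161.14429502]]
0.0005005305199515392 -0.04102428971281291
```

The tip projects to (386.5,153.5) and is seen near (385,157), so it is 41 mm in front of the plate face. The rocker looks pressed in the scene view. I'll descend next.

Request:
send_rows(
  increments=[
    {"gripper": 1, "linear": [0, 0, -0.03], "delta_rot": [0, 0, 0]},
    {"gripper": 1, "linear": [0, 0, -0.055], "delta_rot": [0, 0, 0]},
    {"gripper": 1, "linear": [0, 0, -0.072], "delta_rot": [0, 0, 0]},
    {"gripper": 1, "linear": [0, 0, -0.072], "delta_rot": [0, 0, 0]},
    {"gripper": 1, "linear": [-0.0025, 0.0095, -0.072], "delta_rot": [0, 0, 0]},
    {"gripper": 1, "linear": [-0.005, 0.019, -0.072], "delta_rot": [0, 0, 0]},
    {"gripper": 1, "linear": [-0.0065, 0.024, -0.072], "delta_rot": [0, 0, 0]},
    {"gripper": 1, "linear": [-0.0075, 0.029, -0.072], "delta_rot": [0, 0, 0]},
  ],
)

```text
clock: 5.5
position: [0.6279, -0.0174, 0.1997]
ee_rot: [0.001, 0.609, 0.793, 0.0]
contact_force: [0.2, -1.8, 1.1]
width: 0.0001
gripper_force: 1.1
```

Request:
send_rows(
  increments=[
    {"gripper": 1, "linear": [-0.0025, 0.01, 0], "delta_rot": [0, 0, 0]},
    {"gripper": 1, "linear": [-0.005, 0.0195, 0], "delta_rot": [0, 0, 0]},
    {"gripper": 1, "linear": [-0.0075, 0.029, 0], "delta_rot": [0, 0, 0]},
    {"gripper": 1, "linear": [-0.01, 0.0385, 0], "delta_rot": [0, 0, 0]},
    {"gripper": 1, "linear": [-0.0128, 0.048, 0], "delta_rot": [0, 0, 0]},
  ],
)

```text
clock: 6.0
position: [0.615, 0.0311, 0.1985]
ee_rot: [0.0, 0.61, 0.792, 0.0]
contact_force: [1.3, -2.2, 2.1]
width: 0.0002
gripper_force: 1.3
```

The stop slides freely at about 2.5 N, so I'll continue.

Request:
send_rows(
  increments=[
    {"gripper": 1, "linear": [-0.0025, 0.01, 0], "delta_rot": [0, 0, 0]},
    {"gripper": 1, "linear": [-0.005, 0.0195, 0], "delta_rot": [0, 0, 0]},
    {"gripper": 1, "linear": [-0.0075, 0.029, 0], "delta_rot": [0, 0, 0]},
    {"gripper": 1, "linear": [-0.01, 0.0385, 0], "delta_rot": [0, 0, 0]},
    {"gripper": 1, "linear": [-0.0128, 0.048, 0], "delta_rot": [0, 0, 0]},
    {"gripper": 1, "linear": [-0.0153, 0.0575, 0], "delta_rot": [0, 0, 0]},
    {"gripper": 1, "linear": [-0.0168, 0.063, 0], "delta_rot": [0, 0, 0]},
  ],
)

```text
clock: 6.7
position: [0.5978, 0.0945, 0.1983]
ee_rot: [-0.0, 0.61, 0.793, 0.0]
contact_force: [1.7, -1.6, 1.6]
width: 0.0
gripper_force: 1.2
```

Request:
send_rows(
  increments=[
    {"gripper": 1, "linear": [-0.0013, 0.005, 0], "delta_rot": [0, 0, 0]},
    {"gripper": 1, "linear": [-0.0023, 0.0085, 0], "delta_rot": [0, 0, 0]},
    {"gripper": 1, "linear": [-0.0027, 0.01, 0], "delta_rot": [0, 0, 0]},
  ],
)

```text
clock: 7.0
position: [0.5953, 0.1036, 0.1983]
ee_rot: [-0.0, 0.61, 0.793, 0.0]
contact_force: [1.4, -1.4, 1.6]
width: -0.0
gripper_force: 1.0
```

Request:
send_rows(
  increments=[
    {"gripper": 1, "linear": [-0.0005, 0.002, 0], "delta_rot": [0, 0, 0]},
    {"gripper": 1, "linear": [-0.001, 0.004, 0], "delta_rot": [0, 0, 0]},
    {"gripper": 1, "linear": [-0.001, 0.004, 0], "delta_rot": [0, 0, 0]},
  ],
)

```text
clock: 7.3
position: [0.5951, 0.1045, 0.1984]
ee_rot: [0.002, 0.61, 0.792, -0.002]
contact_force: [2.9, -7.3, 0.6]
width: -0.0004
gripper_force: 4.1
```

Force has risen with little motion, so the stop is at the post. One small firm push, then back off.

Request:
send_rows(
  increments=[
    {"gripper": 1, "linear": [-0.0005, 0.002, 0], "delta_rot": [0, 0, 0]},
    {"gripper": 1, "linear": [-0.0008, 0.003, 0], "delta_rot": [0, 0, 0]},
    {"gripper": 1, "linear": [-0.0008, 0.003, 0], "delta_rot": [0, 0, 0]},
    {"gripper": 1, "linear": [-0.0008, 0.003, 0], "delta_rot": [0, 0, 0]},
  ],
)

```text
clock: 7.7
position: [0.5951, 0.1044, 0.1984]
ee_rot: [0.004, 0.61, 0.792, -0.003]
contact_force: [4.0, -14.9, 0.1]
width: -0.0001
gripper_force: 7.3
```

Request:
send_rows(
  increments=[
    {"gripper": 1, "linear": [0.002, -0.007, 0], "delta_rot": [0, 0, 0]},
    {"gripper": 1, "linear": [0.005, -0.02, 0], "delta_rot": [0, 0, 0]},
    {"gripper": 1, "linear": [0.009, -0.034, 0], "delta_rot": [0, 0, 0]},
    {"gripper": 1, "linear": [0.009, -0.034, 0.03], "delta_rot": [0, 0, 0]},
    {"gripper": 1, "linear": [0.009, -0.034, 0.07], "delta_rot": [0, 0, 0]},
    {"gripper": 1, "linear": [0.009, -0.034, 0.11], "delta_rot": [0, 0, 0]},
    {"gripper": 1, "linear": [0.009, -0.034, 0.13], "delta_rot": [0, 0, 0]},
    {"gripper": 1, "linear": [0.009, -0.034, 0.13], "delta_rot": [0, 0, 0]},
  ],
)

```text
clock: 8.5
position: [0.6041, 0.0758, 0.3321]
ee_rot: [0.003, 0.61, 0.792, 0.002]
contact_force: [1.0, 0.1, 0.4]
width: 0.0
gripper_force: 0.0
```

```bash
sed -i 's/(120,110,320,290)/(60,80,400,300)/; s/(330,60,530,240)/(230,60,560,280)/; s/fx=2,fy=2/dsize=(400,260)/; s/,None,dsize=(400,260)/,(400,260)/' look.py; python3 look.py a3
```

```text
[0.60230375 0.07591605 0.32779466] [-3.65284898e-04  6.10016728e-01  7.92388451e-01 -4.23151584e-05] [-0.22922816 -0.11886166  0.60313722]
```

View pics/a3.png

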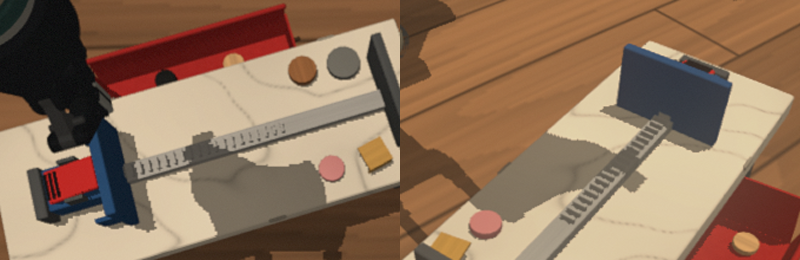

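The housing sits against the post at crop (40,190), the rocker is still down, the pieces look untouched, and the arm is clear of everything. Handing in.

```bash
python3 -c "
from rig import sign_off
print(sign_off())"
```

```text
the job is handed in; nothing more can be done
None
```

I pressed the rocker to its firm stop, pushed the blue stop back against the end post and handed the job in. In the last picture the rocker was still down and the loose pieces looked unmoved. The hand-in returned no verdict.

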